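# Check the gift tins' lids before filling

## Task

We are about to fill these hinged gift tins with sweets, so try every lid by lifting it part-way and letting go. A tin whose lid drops freely is good: leave it standing where it is with the lid laid right back, ready for filling. If a lid is stiff and stays wherever you let go of it, stand that tin upright in the grey returns crate with the lid left standing ajar, well short of upright, to show the fault; knock nothing over and leave the other things on the counter where they are.

Things in the scene. Friction and masses are not known exactly. Their poses are not given: they have to be found in the camera images.
- tin_a: one of three outwardly identical plain metal gift tins, empty, loose on the counter, about 0.19 kg with its lid: 84 deep (its x) x 64 wide (its y) x 66 tall shut (open-topped body 56, lid 10), walls 3. Origin: centre of its underside; +z up, +x towards the hinged rear edge, so its front with the lift tab looks along -x. Carry it by the two flat 64 mm-apart side walls (its +y and -y sides).
- tab_a (a point): centre of the rolled bead of this tin's lift tab: a bar 10 thick and 24 long (along the tin's y) that the tab, 24 wide and 3 thick, holds 20 in front of the lid's front edge; shut, it is 62 in front of the tin's centre and 61 above its underside, 104 in front of and 5 above the hinge line. It moves with the lid; the bead's two ends can be pinched from above, and the bead turns between the fingers as the lid swings.
- hinge_a (a point): middle of this tin's hinge line (which runs along the tin's y): 42 behind the tin's centre, 56 above its underside
- lid_a (a joint): angle of this tin's lid in rad: 0 shut, 1.57 upright, 1.92 leaning back on its stop. A good hinge swings freely: the lid (26 g) drops by its own weight when let go, shut if it was short of upright, back onto its stop if past upright. A stiff hinge drags (about 0.45 N at the tab, against 0.1 N for a good one) and the lid stays at whatever angle it is let go. Which tins are stiff cannot be seen.
- tin_b: one of three outwardly identical plain metal gift tins, empty, loose on the counter, about 0.19 kg with its lid: 84 deep (its x) x 64 wide (its y) x 66 tall shut (open-topped body 56, lid 10), walls 3. Origin: centre of its underside; +z up, +x towards the hinged rear edge, so its front with the lift tab looks along -x. Carry it by the two flat 64 mm-apart side walls (its +y and -y sides).
- tab_b (a point): centre of the rolled bead of this tin's lift tab: a bar 10 thick and 24 long (along the tin's y) that the tab, 24 wide and 3 thick, holds 20 in front of the lid's front edge; shut, it is 62 in front of the tin's centre and 61 above its underside, 104 in front of and 5 above the hinge line. It moves with the lid; the bead's two ends can be pinched from above, and the bead turns between the fingers as the lid swings.
- hinge_b (a point): middle of this tin's hinge line (which runs along the tin's y): 42 behind the tin's centre, 56 above its underside
- lid_b (a joint): angle of this tin's lid in rad: 0 shut, 1.57 upright, 1.92 leaning back on its stop. A good hinge swings freely: the lid (26 g) drops by its own weight when let go, shut if it was short of upright, back onto its stop if past upright. A stiff hinge drags (about 0.45 N at the tab, against 0.1 N for a good one) and the lid stays at whatever angle it is let go. Which tins are stiff cannot be seen.
- tin_c: one of three outwardly identical plain metal gift tins, empty, loose on the counter, about 0.19 kg with its lid: 84 deep (its x) x 64 wide (its y) x 66 tall shut (open-topped body 56, lid 10), walls 3. Origin: centre of its underside; +z up, +x towards the hinged rear edge, so its front with the lift tab looks along -x. Carry it by the two flat 64 mm-apart side walls (its +y and -y sides).
- tab_c (a point): centre of the rolled bead of this tin's lift tab: a bar 10 thick and 24 long (along the tin's y) that the tab, 24 wide and 3 thick, holds 20 in front of the lid's front edge; shut, it is 62 in front of the tin's centre and 61 above its underside, 104 in front of and 5 above the hinge line. It moves with the lid; the bead's two ends can be pinched from above, and the bead turns between the fingers as the lid swings.
- hinge_c (a point): middle of this tin's hinge line (which runs along the tin's y): 42 behind the tin's centre, 56 above its underside
- lid_c (a joint): angle of this tin's lid in rad: 0 shut, 1.57 upright, 1.92 leaning back on its stop. A good hinge swings freely: the lid (26 g) drops by its own weight when let go, shut if it was short of upright, back onto its stop if past upright. A stiff hinge drags (about 0.45 N at the tab, against 0.1 N for a good one) and the lid stays at whatever angle it is let go. Which tins are stiff cannot be seen.
- crate: shallow grey open returns crate, does not move: 280 (its x) x 200 (its y) x 50 tall outside, walls and floor 6 thick. Origin: centre of its underside
- sweets_jar: bystander, loose: glass sweets jar with a steel cap, 100 dia, 126 tall; origin at the centre of its underside
- fish_can: bystander, loose: flat round food can, 86 dia, 30 tall; origin at the centre of its underside
- calculator: bystander, loose: black desk calculator 140 x 90 x 16; origin at the centre of its underside
- coin_dish: bystander, loose: clear coin dish, 110 dia, 14 tall; origin at the centre of its underside
- bread: bystander, loose: brown loaf 96 x 136 x 90; origin at the centre of its underside
- biscuit_boxes: bystander, loose: stack of three flat cartons, 75 x 150 x 66 in all; origin at the centre of its underside
- scoop: bystander, loose: metal sweets scoop, about 175 long, 28 tall; origin at the centre of its underside (near the rear of its pan; the handle runs to -x)
There are look-alikes about, which are no part of the job. Leave any blue or yellow look-alike of the tin_c alone. Leave any blue look-alike of the tin_a alone.

How it is judged:
By the outcome, as a careful person would: the job done as asked, in the order asked, and still so for the second after the job is handed in, with the robot touching nothing.
It also fails if it takes over 72 s, if anything falls off the work surface, if the arm or the gripper's body presses on something with over 40 N, if the wrist force passes 120 N, or if a joint passes its speed limit or range.

## Robot

A 6-joint arm with a two-finger parallel gripper is mounted at the origin on the work surface. World frame = base frame: x ahead of the robot, y to its left, z up, the work surface at z = 0. Lengths are in m, angles in rad, forces in N, time in s.
With the tool pointing down it reaches from about 0.375 to 0.9 m from the base axis. Payload 3.1 kg.
Tool frame: the origin (TCP) lies between the finger pads; the fingertips stand 8 mm ahead of it and the grasp point (between the pads) lies 11 mm behind it; z points along the fingers, y is the line along which they close (so a half turn about z gives the same grasp; the last joint's range is limited). The gripper opens to 85 mm and grips with 20 to 120 N. Pads are 22 mm wide; open, the fingers measure 114 mm over their backs; the gripper's body (76 mm by 85 mm) begins 54 mm behind the grasp point. The pads swing forward as they close: fully open they stand 13 mm farther back than shut.
Start: joints at [1.046, 0.527, 1.433, -0, 1.181, -0.178], TCP at [0.212, 0.588, 0.239] pointing down, gripper open.
Joint ranges: [-3.08, 3.08], [-0.75, 2.2], [0.22, 2.44], [-1.43, 4.57], [0, 2.65], [-2.85, 2.85]. Speed limits (rad/s): [2.79, 2.79, 3.14, 3.14, 3.14, 3.14].

## Interface

Orientations are given as a unit quaternion [x, y, z, w].
In Python, from station import readout, cams, sign_off gives the robot as it stands.
- The arm moves only by the tool send_rows, never from a script. Its argument "commands" is text: rows parted by semicolons, each of 5 numbers parted by spaces: the finger opening in mm, from 0 to 85.4, then the shift along the tool's x, y, z each as a share of 0.02 m, from -1 to 1, then the turn about the tool's z as a share of 4 degrees, from -1 to 1. In form: grip dx dy dz spin; .... A call has 1 to 20 rows; each row shifts and turns the commanded pose from where the row before left it, along the tool's axes as they then stand; what a row does not reach is not made up. A row lasts 1/12 s, in which the tool goes at most 41.7 mm and 7.16 degrees, less where a joint would pass 70% of its speed; a pose out of reach is approached as far as the arm can. A call with a number of a shift or a turn outside -1 to 1 is refused whole. A call with a gripper value outside its range is refused whole. The fingers move at their own pace and stop on an object; "grip_force" is the grip in N (left out, the last holds). Time passes only in rows, so rows that do not move let the fingers close. It gives the time, the measured TCP pose, the force, the opening and the grip force at its end, in the units of the state.
- readout.sense(): the state, without advancing time (a new reading comes with each control period).
- cams.snapshot(name): name is "side" or "top"; returns a dict with "pixels" (420x560x3 uint8, red, green, blue), "intrinsics" (3x3 intrinsics, pixels), "eye" and "rotation" of the camera in the world. Camera axes: x right, y down, z forward; pixel columns grow to the right and rows downward; lengths in m; the calibration is good to about 2 mm. A picture is of the moment at which its call begins. There is no depth.
- sign_off(): hands the job in; it is judged then, once.
The state is a dict: "t": time; "q": joint angles; "qd": joint speeds; "tau": joint torques, N m; "tcp_pos": TCP position; "tool_rot": TCP orientation; "force": force on the tool from outside, world axes, zero at the start; "ft_torque": the same for the moment, N m; "finger_gap": opening from 0.0 (shut) to 1.0 (fully open); "gripper_force": force on a finger pad.
Only numpy, scipy, OpenCV 4.12 (cv2) and the standard library are available. Lean on these libraries where they do the work, as an engineer would, in place of code of your own. Each camera call takes 0.05 s, during which the arm holds its last target. There are 200 camera calls.

## Working session

There is one attempt and no reset: what is moved stays moved. The work goes in short steps, Python scripts to look and compute and a tool call to move; the robot and the scene stay as the last step left them, time stands still between calls to the robot, and variables do not carry over. Pictures are saved under pics/ and viewed, at most 10 in all, crops included, and the job is handed in when it is done.

Besides the shell and the picture viewer there is one more tool, called after "Emit:" in YAML: its name, and indented under it one key for each argument. send_rows: Moves the arm, as the interface text tells. Its arguments: {"type":"object","properties":{"commands":{"type":"string"},"grip_force":{"type":"number"}},"required":["commands"]}

```bash
mkdir -p pics; ls
cat > h.py <<'E'
import numpy as np, cv2, json
from station import readout, cams, sign_off
def snap(n,f=None):
    s=cams.snapshot(n); im=np.array(s['pixels'])
    if f: cv2.imwrite('pics/'+f,im[:,:,::-1])
    return s
def ray(s,u,v):
    d=np.array(s['rotation'])@np.linalg.inv(np.array(s['intrinsics']))@np.array([u,v,1.]);return np.array(s['eye']),d/np.linalg.norm(d)
def atz(s,u,v,z):
    e,d=ray(s,u,v);return e+d*(z-e[2])/d[2]
def tri(s1,p1,s2,p2):
    e1,d1=ray(s1,*p1);e2,d2=ray(s2,*p2)
    t=np.linalg.lstsq(np.c_[d1,-d2],e2-e1,rcond=None)[0]
    a=e1+t[0]*d1;b=e2+t[1]*d2
    return (a+b)/2,np.linalg.norm(a-b)
def proj(s,P):
    P=np.atleast_2d(P);c=(P-np.array(s['eye']))@np.array(s['rotation'])@np.array(s['intrinsics']).T
    return c[:,:2]/c[:,2:]
E
python3 - <<'E'
from h import *
import pickle
for n in('top','side'):
    s=snap(n); im=np.array(s['pixels']);cv2.imwrite(f'pics/{n}0.png',cv2.resize(im[:,:,::-1],(800,600),interpolation=cv2.INTER_CUBIC))
    pickle.dump(s,open(n+'0.pkl','wb')); print(n,s['eye'],np.round(s['rotation'],3).tolist(),s['intrinsics'])
print(readout.sense())
E
```

```text
pics
top [0.33382437 0.0559269  1.12099633] [-0.677, 0.727, -0.081, 0.078] [[420.79678112   0.         276.78836233]
 [  0.         420.79678112 215.82990643]
 [  0.           0.           1.        ]]
side [ 0.38920067 -1.03432826  1.19988452] [0.925, -0.079, 0.029, -0.372] [[521.08745615   0.         284.9935477 ]
 [  0.         521.08745615 207.36116601]
 [  0.           0.           1.        ]]
{'t': 0.1, 'q': array([ 1.04651898e+00,  5.28363166e-01,  1.43378757e+00,  1.93422891e-05,
        1.18141131e+00, -1.78497038e-01]), 'qd': array([ 0.00033763, -0.00069648, -0.00351853, -0.0004552 , -0.00043483,
        0.00021731]), 'tau': array([-4.76941696e-04, -4.43302810e+01, -1.78586501e+01, -2.56417698e-04,
        3.84877523e-03,  1.42026133e-05]), 'tcp_pos': array([0.21147373, 0.58745968, 0.23843337]), 'tool_rot': array([ 1.72033672e-01,  9.85090578e-01, -9.21446162e-04, -3.47329002e-04]), 'force': array([-0.04932948,  0.04032785,  0.29519856]), 'ft_torque': array([ 0.03666956, -0.01649354,  0.00289448]), 'gripper_force': 0.0, 'finger_gap': 0.9972710441346441}
```

View pics/top0.png

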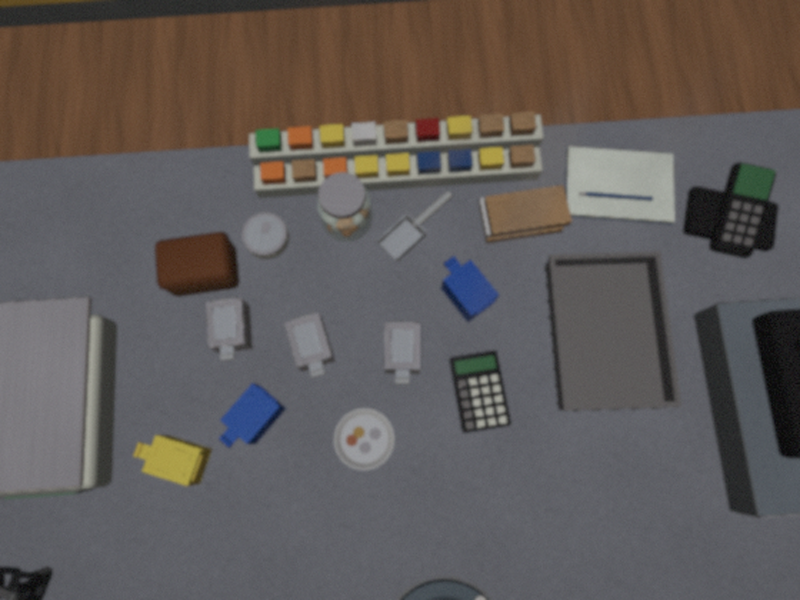

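View pics/side0.png

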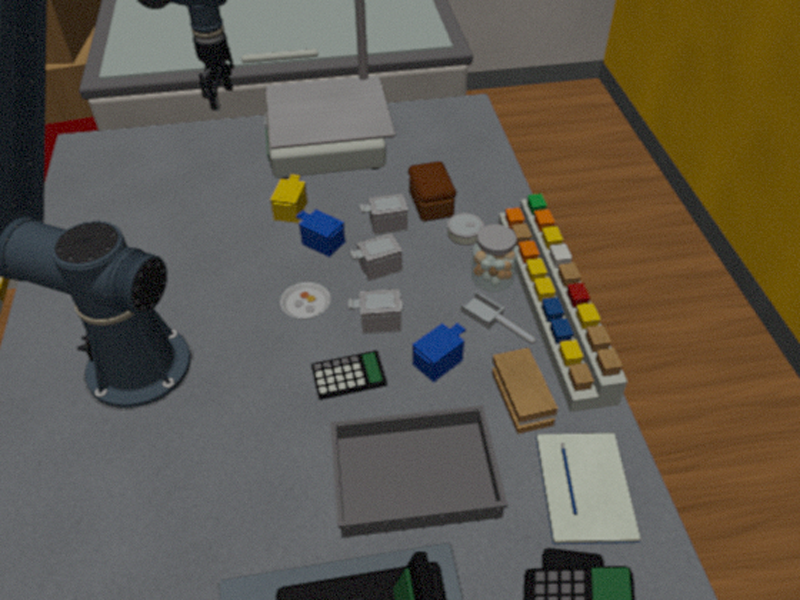

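Top view: three silver tins at about (226,325), (310,342), (402,348) (of 800x600), tabs down (-x); crate at about (610,333). Blue and yellow look-alikes nearby. I'll enlarge the tins.

Run:
```python
from h import *
import pickle
def crop(n,x0,y0,w,h,k,f):
    s=pickle.load(open(n+'0.pkl','rb'));im=np.array(s['pixels'])[y0:y0+h,x0:x0+w,::-1]
    im=cv2.normalize(cv2.resize(im,None,fx=k,fy=k,interpolation=cv2.INTER_CUBIC),None,0,255,cv2.NORM_MINMAX)
    for i in range(0,w,10):
        cv2.line(im,(i*k,0),(i*k,4 if i%50 else 12),(0,255,0),1)
        if i%20==0: cv2.putText(im,str(x0+i),(i*k,22),0,.35,(0,255,0))
    for i in range(0,h,10):
        cv2.line(im,(0,i*k),(6,i*k),(0,255,0),1)
        if i%20==0: cv2.putText(im,str(y0+i),(8,i*k+4),0,.35,(0,255,0))
    cv2.imwrite('pics/'+f,im)
crop('top',138,200,162,75,5-0,'c1.png') if 0 else crop('top',140,200,160,72,5,'c1.png')
crop('side',238,128,60,110,5,'c2.png')
```

```text
(no output)
```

View pics/c1.png

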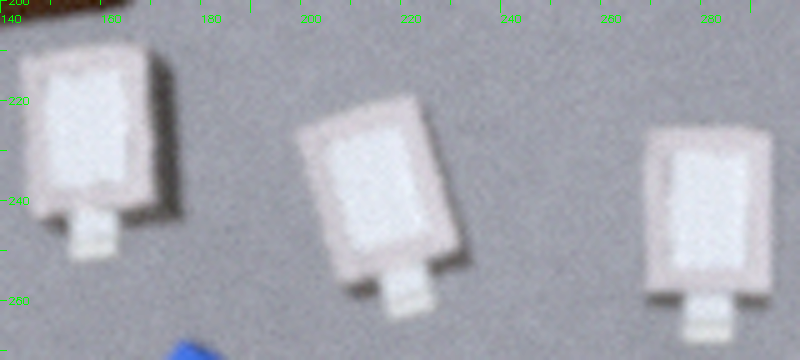

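View pics/c2.png

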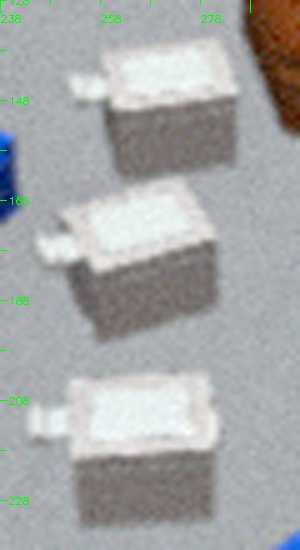

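Crops show the lid corners and beads: beads at top px about (158.8,249.2), (221.6,261), (281.4,266.4). Triangulating.

```bash
cat > m.py <<'E'
from h import *
import pickle
T=pickle.load(open('top0.pkl','rb'));S=pickle.load(open('side0.pkl','rb'))
ct=lambda p:(p[0]/5+140-.4,p[1]/5+200-.4); cs=lambda p:(p[0]/5+238-.4,p[1]/5+128-.4)
# rear+y, rear-y, front-y, front+y, bead
D={'1':([(20,60),(145,47),(157,205),(32,220),(94,246)],[(222,40),(238,95),(113,108),(103,55),(80,86)]),
'2':([(298,132),(415,96),(463,252),(347,285),(408,305)],[(185,180),(215,240),(97,270),(60,215),(50,247)]),
'3':([(648,128),(770,130),(770,293),(647,290),(707,332)],[(208,375),(215,440),(75,458),(72,378),(40,421)])}
for k,(a,b) in D.items():
    P=[];R=[]
    for p,q in zip(a,b):
        X,r=tri(T,ct(p),S,cs(q));P.append(X);R.append(r)
    P=np.array(P);print(k,P.round(3).tolist(),'res',np.round(R,3))
    c=P[:4].mean(0);d=P[0]+P[1]-P[2]-P[3];w=P[0]+P[3]-P[1]-P[2]
    print('  c',c.round(4),'yaw x',np.degrees(np.arctan2(d[1],d[0])).round(1),'yaw y',np.degrees(np.arctan2(-w[0],w[1])).round(1),'len',np.linalg.norm(d)/2,'wid',np.linalg.norm(w)/2,'bead yaw',np.degrees(np.arctan2(*(c-P[4])[[1,0]])).round(1),np.linalg.norm((c-P[4])[:2]))
f=lambda p:(p[0]*.7-.15,p[1]*.7-.15)
P=[]
for p,q in zip([(547,258),(660,255),(674,404),(561,410)],[(482,411),(503,508),(341,528),(333,420)]):
    X,r=tri(T,f(p),S,f(q));P.append(X);print('crate',X.round(3),round(r,4))
print(np.mean(P,0))
for n,p in dict(jar=(345,215),dish=(364,440),calc=(480,390),blue1=(252,413),blue2=(470,288),can=(265,235),scoop=(402,237),bread=(195,263),yellow=(172,460),bisc=(525,213)).items(): print(n,atz(T,*f(p),.03).round(3))
E
python3 m.py
```

```text
Traceback (most recent call last):
  File "m.py", line 12, in <module>
    X,r=tri(T,ct(p),S,cs(q));P.append(X);R.append(r)
        ~~~^^^^^^^^^^^^^^^^^
  File "h.py", line 12, in tri
    e1,d1=ray(s1,*p1);e2,d2=ray(s2,*p2)
          ~~~^^^^^^^^
  File "h.py", line 8, in ray
    d=np.array(s['rotation'])@np.linalg.inv(np.array(s['intrinsics']))@np.array([u,v,1.]);return np.array(s['eye']),d/np.linalg.norm(d)
      ~~~~~~~~~~~~~~~~~~~~~~~^~~~~~~~~~~~~~~~~~~~~~~~~~~~~~~~~~~~~~~~~
ValueError: matmul: Input operand 1 has a mismatch in its core dimension 0, with gufunc signature (n?,k),(k,m?)->(n?,m?) (size 3 is different from 4)
```

```bash
sed -i "s/np.array(s\['rotation'\])/Rm(s)/g; 2a from scipy.spatial.transform import Rotation\nRm=lambda s:Rotation.from_quat(s['rotation']).as_matrix()" h.py; python3 m.py
```

```text
1 [[0.614, 0.388, 0.059], [0.614, 0.322, 0.063], [0.529, 0.315, 0.07], [0.529, 0.381, 0.063], [0.511, 0.349, 0.065]] res [0.001 0.    0.002 0.002 0.003]
  c [0.5713 0.3518 0.0637] yaw x 4.8 yaw y 0.3 len 0.0858238894403311 wid 0.0662003734004137 bead yaw 2.8 0.06080014037858134
2 [[0.565, 0.245, 0.061], [0.577, 0.184, 0.062], [0.496, 0.162, 0.067], [0.482, 0.222, 0.064], [0.47, 0.191, 0.065]] res [0.001 0.003 0.001 0.003 0.001]
  c [0.5299 0.2031 0.0636] yaw x 15.1 yaw y 12.4 len 0.08541593399617613 wid 0.06174930135228317 bead yaw 11.2 0.060708254647584496
3 [[0.553, 0.065, 0.061], [0.546, 0.003, 0.07], [0.464, 0.009, 0.063], [0.469, 0.071, 0.067], [0.447, 0.042, 0.063]] res [0.002 0.    0.001 0.    0.   ]
  c [0.508  0.0369 0.0653] yaw x -4.2 yaw y -5.6 len 0.08318436126835961 wid 0.06219890045873293 bead yaw -4.9 0.06174743881924965
crate [ 0.661 -0.25   0.031] 0.0016
crate [ 0.647 -0.457  0.044] 0.003
crate [ 0.372 -0.441  0.033] 0.0019
crate [ 0.378 -0.234  0.048] 0.0033
[ 0.51448069 -0.34545269  0.03895813]
jar [0.776 0.128 0.03 ]
dish [0.349 0.116 0.03 ]
calc [ 0.423 -0.098  0.03 ]
blue1 [0.411 0.314 0.03 ]
blue2 [ 0.614 -0.099  0.03 ]
can [0.746 0.283 0.03 ]
scoop [0.723 0.021 0.03 ]
bread [0.7   0.417 0.03 ]
yellow [0.339 0.456 0.03 ]
bisc [ 0.755 -0.219  0.03 ]
```

```bash
cat >> h.py <<'E'
def go(P,yaw):
    "moves to put TCP at P with tool y along yaw+90deg (deg)"
    s=readout.sense();R=Rotation.from_quat(s['tool_rot']).as_matrix()
    ya=np.degrees(np.arctan2(R[1,1],R[0,1]))
    sp=(ya-90-yaw+90)%180-90
    a=np.radians(yaw);M=np.array([[-np.cos(a),-np.sin(a),0],[-np.sin(a),np.cos(a),0],[0,0,-1]]).T
    if abs(((ya-90-yaw+180)%360)-180)>90: M[:,:2]*=-1
    print('t %.2f tcp'%s['t'],s['tcp_pos'].round(4),'spin %.1f deg = %.2f units'%(sp,sp/4),'shift units',(M.T@(np.array(P)-s['tcp_pos'])/.02).round(2),'F',s['force'].round(1),'gap',round(s['finger_gap']*85.4,1))
E
cat > fit.py <<'E'
import io,contextlib
with contextlib.redirect_stdout(io.StringIO()): from m import *
from scipy.optimize import least_squares
L=np.array([[.042,.032,.066],[.042,-.032,.066],[-.042,-.032,.066],[-.042,.032,.066],[-.062,0,.061]])
Z={'1':(.571,.352,3),'2':(.53,.203,13),'3':(.508,.037,-5)}
for k,(a,b) in D.items():
    pt=np.array([ct(p) for p in a]);ps=np.array([cs(p) for p in b])
    def W(q): return Rotation.from_euler('z',q[2],degrees=True).apply(L)+[q[0],q[1],q[3]]
    r=least_squares(lambda q:np.r_[(proj(T,W(q))-pt).ravel(),(proj(S,W(q))-ps).ravel()],[*Z[k],0],x_scale=[.01,.01,1,.01])
    print(k,r.x.round(4),'rms',np.sqrt(np.mean(r.fun**2)).round(2),'bead',W(r.x)[4].round(4))
    if k=='1': go(W(r.x)[4]+[0,0,.06],r.x[2])
for t in [.1*i for i in range(19)]:
    a=t+.048; print('%.1f %.2f %.2f'%(t,.1041*np.cos(a)/.02-5.2,-(.1041*np.sin(a)/.02-.25)),end=' | ')
E
python3 fit.py
```

```text
1 [ 5.7150e-01  3.5160e-01  2.0491e+00 -1.2000e-03] rms 0.54 bead [0.5096 0.3494 0.0598]
t 0.10 tcp [0.2115 0.5875 0.2384] spin -21.9 deg = -5.47 units shift units [-14.47 -12.43   5.93] F [-0.   0.   0.3] gap 85.2
2 [ 5.30100e-01  2.03500e-01  1.27363e+01 -1.30000e-03] rms 0.7 bead [0.4697 0.1898 0.0597]
3 [ 5.0820e-01  3.7000e-02 -4.8229e+00 -3.0000e-04] rms 0.48 bead [0.4464 0.0422 0.0607]
0.0 -0.00 0.00 | 0.1 -0.05 -0.52 | 0.2 -0.15 -1.03 | 0.3 -0.31 -1.53 | 0.4 -0.51 -2.00 | 0.5 -0.76 -2.46 | 0.6 -1.05 -2.89 | 0.7 -1.38 -3.29 | 0.8 -1.76 -3.65 | 0.9 -2.16 -3.98 | 1.0 -2.60 -4.26 | 1.1 -3.06 -4.50 | 1.2 -3.55 -4.69 | 1.3 -4.05 -4.83 | 1.4 -4.56 -4.92 | 1.5 -5.08 -4.95 | 1.6 -5.60 -4.94 | 1.7 -6.12 -4.87 | 1.8 -6.62 -4.76 |
```

Emit:
send_rows:
  commands: "50 0 0 0 -0.91;50 0 0 0 -0.91;50 0 0 0 -0.91;50 0 0 0 -0.91;50 0 0 0 -0.91;50 0 0 0 -0.92;50 -1 -0.88 0.3 0;50 -1 -0.88 0.3 0;50 -1 -0.88 0.3 0;50 -1 -0.88 0.3 0;50 -1 -0.88 0.3 0;50 -1 -0.88 0.3 0;50 -1 -0.88 0.3 0;50 -1 -0.88 0.3 0;50 -1 -0.88 0.3 0;50 -1 -0.88 0.3 0;50 -1 -0.88 0.3 0;50 -1 -0.88 0.3 0;50 -1 -0.88 0.3 0;50 -1 -0.88 0.3 0"
  grip_force: 20

```text
t: 1.77
tcp_pos: [0.5011, 0.3507, 0.1546]
tool_rot: [-0.018, 1.0, -0.0, -0.0]
force: [0.4, 0.3, 0.9]
finger_gap: 0.586
gripper_force: 0.0
```

Run:
```python
from h import *
go([.5096,.3494,.056],2.05)
s=snap('top');S=snap('side')
f=lambda s,x,y,w,h,k:cv2.resize(np.array(s['pixels'])[y:y+h,x:x+w,::-1],(w*k,h*k),interpolation=cv2.INTER_CUBIC)
cv2.imwrite('pics/h1.png',np.hstack([f(s,110,190,90,100,4),f(S,220,90,90,100,4)]))
```

```text
t 1.77 tcp [0.5011 0.3507 0.1546] spin 0.0 deg = 0.00 units shift units [-0.42 -0.08  4.93] F [0.4 0.3 0.9] gap 50.1
```

View pics/h1.png

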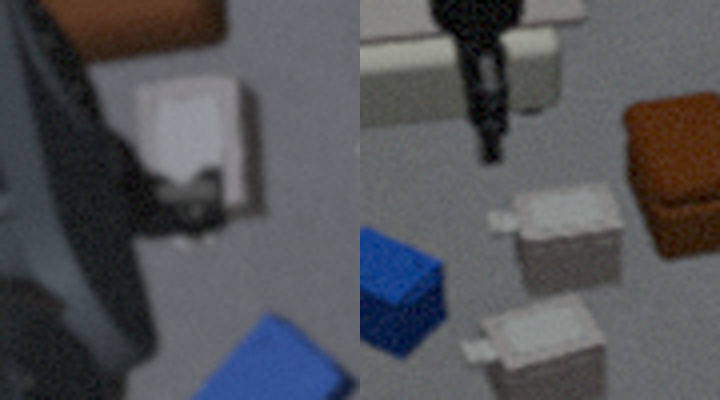

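The gripper is lined up over the bead of tin 1. Descend, pinch, lift to ~0.5 rad, release.

Emit:
send_rows:
  commands: "50 -0.42 -0.08 0.9 0;50 0 0 0.9 0;50 0 0 0.9 0;50 0 0 0.9 0;50 0 0 0.7 0;50 0 0 0.6 0;50 0 0 0 0;18 0 0 0 0;18 0 0 0 0;18 0 0 0 0;18 0 0 0 0;18 0 0 0 0"
  grip_force: 20

```text
t: 2.87
tcp_pos: [0.5093, 0.3509, 0.0582]
tool_rot: [-0.018, 1.0, 0.0, 0.001]
force: [-1.0, 1.1, 0.2]
finger_gap: 0.27
gripper_force: 21.9
```

Emit:
send_rows:
  commands: "18 -0.05 0 -0.52 0;18 -0.1 0 -0.51 0;18 -0.16 0 -0.5 0;18 -0.2 0 -0.47 0;18 -0.25 0 -0.46 0;18 0 0 0 0;18 0 0 0 0;50 0 0 0 0;50 0 0 0 0;50 0 0 0 0;50 0 0 0 0;50 0 0 0 0;50 0 0 0 0"
  grip_force: 20

```text
t: 3.95
tcp_pos: [0.5239, 0.351, 0.1062]
tool_rot: [-0.018, 1.0, -0.0, -0.0]
force: [0.1, 1.4, -0.1]
finger_gap: 0.588
gripper_force: 0.0
```

```bash
cat > look.py <<'E'
from h import *
import sys
f=lambda s,x,y,w,h,k:cv2.resize(np.array(s['pixels'])[y:y+h,x:x+w,::-1],(w*k,h*k),interpolation=cv2.INTER_CUBIC)
T=snap('top');S=snap('side');a=list(map(int,sys.argv[2:]))
cv2.imwrite('pics/'+sys.argv[1],np.hstack([f(T,a[0],a[1],90,100,4),f(S,a[2],a[3],90,100,4)]))
go([0,0,0],0)
E
python3 look.py r1.png 110 190 220 90
```

```text
t 4.05 tcp [0.5241 0.3511 0.1064] spin 2.1 deg = 0.52 units shift units [ 26.2  -17.55   5.32] F [-0.5  0.8 -0.5] gap 49.7
```

View pics/r1.png

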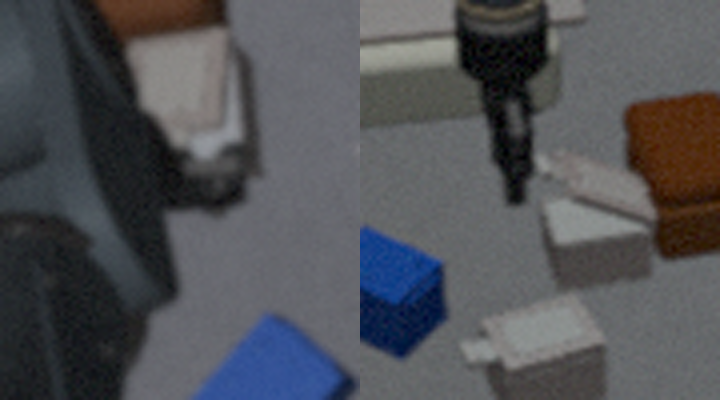

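The lid stayed up about half a second after release, so tin 1 is stiff. The tin also slid about 26 mm in +x, because the bead did not turn in the 20 N grip and the tin rocked. I'll locate the bead and body from these pixels.

Run:
```python
from h import *
import pickle
S=pickle.load(open('side0.pkl','rb'));T=pickle.load(open('top0.pkl','rb'))
px=lambda u,v:(220+(u-360)/4-.4,90+v/4-.4)
e,d=ray(S,*px(542,163));print('bead',e+d*(.350-e[1])/d[1])
for p in[(562,288),(650,272),(530,292),(621,277)]: print('bottom near',p,atz(S,*px(*p),0).round(4))
e,d=ray(S,*px(655,215));print('near rear lid',e+d*(.32-e[1])/d[1])
go([0,0,0],2)
```

```text
bead [0.55091494 0.35       0.11958685]
bottom near (562, 288) [0.5612 0.3263 0.    ]
bottom near (650, 272) [0.6404 0.3341 0.    ]
bottom near (530, 292) [0.5331 0.3259 0.    ]
bottom near (621, 277) [0.6143 0.3319 0.    ]
near rear lid [0.64183263 0.32       0.07518558]
t 4.05 tcp [0.5241 0.3511 0.1064] spin 0.1 deg = 0.02 units shift units [ 26.8  -16.63   5.32] F [-0.5  0.8 -0.5] gap 49.7
```

Emit:
send_rows:
  commands: "50 0 0 -0.5 0;50 -0.7 -0.04 0 0;50 -0.65 0 0 0;50 0 0 0 0;24 0 0 0 0;24 0 0 0 0;24 0 0 0 0;24 0 0 0 0;24 0 0 0 0"
  grip_force: 20

```text
t: 4.8
tcp_pos: [0.5501, 0.3511, 0.1164]
tool_rot: [-0.018, 1.0, -0.0, -0.001]
force: [-0.5, -0.8, 1.7]
finger_gap: 0.281
gripper_force: 2.7
```

Emit:
send_rows:
  commands: "23 0 0 0 0;23 0 0 0 0;23 0 0 0 0"

```text
t: 5.05
tcp_pos: [0.5505, 0.3513, 0.1165]
tool_rot: [-0.018, 1.0, -0.0, -0.001]
force: [-2.4, -0.6, 1.8]
finger_gap: 0.273
gripper_force: 15.7
```

Emit:
send_rows:
  commands: "22 0 0 0 0;22 0 0 0 0;22 0 0 0 0"

```text
t: 5.3
tcp_pos: [0.5506, 0.3512, 0.1165]
tool_rot: [-0.018, 1.0, -0.0, -0.001]
force: [-3.2, -1.1, 2.2]
finger_gap: 0.272
gripper_force: 20.6
```

Emit:
send_rows:
  commands: "24 0 0 0 0;24 0 0 0 0;24 0.28 0 0.43 0;24 0.22 0 0.47 0;24 0.2 0 0.48 0;24 0.14 0 0.5 0;24 0.07 0 0.36 0;24 0.05 0 0.4 0;24 0 0 0 0;24 0 0 0 0;24 0 0 0 0"

```text
t: 6.22
tcp_pos: [0.5315, 0.3504, 0.0634]
tool_rot: [-0.018, 1.0, -0.0, -0.001]
force: [-0.6, 0.3, -0.2]
finger_gap: 0.28
gripper_force: 1.5
```

Emit:
send_rows:
  commands: "85 0 0 0 0;85 0 0 0 0;85 0 0 0 0;85 0 0 -1 0;85 0 0 -1 0;85 0 0 -1 0;85 0 0 -1 0;85 1 0 0 0;85 1 0 0 0;85 1 0 0 0"

```text
t: 7.05
tcp_pos: [0.472, 0.3484, 0.1448]
tool_rot: [-0.018, 1.0, 0.0, 0.001]
force: [0.4, -0.9, -0.4]
finger_gap: 1.0
gripper_force: 0.0
```

```bash
cat > big.py <<'E'
from h import *
import sys
f=lambda s,x,y,w,h,k:cv2.resize(np.array(s['pixels'])[y:y+h,x:x+w,::-1],(w*k,h*k),interpolation=cv2.INTER_CUBIC)
T=snap('top');S=snap('side')
n,a=sys.argv[1],list(map(int,sys.argv[2:]))
cv2.imwrite('pics/'+n,np.hstack([f(T,a[0],a[1],66,100,6),f(S,a[2],a[3],66,100,6)]))
E
python3 big.py r2.png 130 180 240 100
```

```text
(no output)
```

View pics/r2.png

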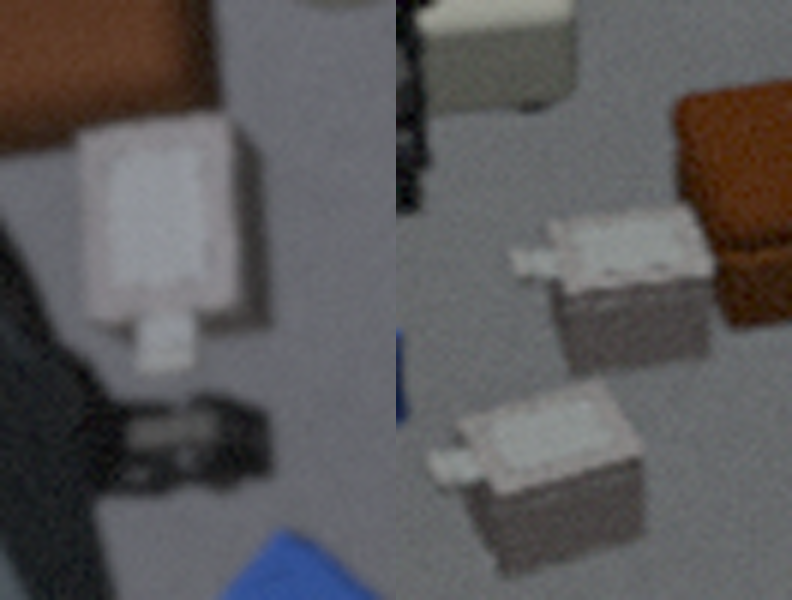

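Run:
```python
from h import *
import pickle
from scipy.optimize import least_squares
S=pickle.load(open('side0.pkl','rb'));T=pickle.load(open('top0.pkl','rb'))
ct=lambda p:(130+p[0]/6-.4,180+p[1]/6-.4);cs=lambda p:(240+(p[0]-396)/6-.4,100+p[1]/6-.4)
a=[(78,130),(232,112),(240,305),(88,318),(165,355)];b=[(690,205),(713,278),(557,292),(548,225),(533,262)]
pt=np.array([ct(p) for p in a]);ps=np.array([cs(p) for p in b])
L=np.array([[.042,.032,.01],[.042,-.032,.01],[-.042,-.032,.01],[-.042,.032,.01],[-.062,0,.005]])
def W(q):
    P=Rotation.from_euler('y',q[3]).apply(L-[.042,0,0])+[.042,0,.056]
    return Rotation.from_euler('z',q[2],degrees=True).apply(P)+[q[0],q[1],0]
r=least_squares(lambda q:np.r_[(proj(T,W(q))-pt).ravel(),(proj(S,W(q))-ps).ravel()],[.598,.352,2,.1],x_scale=[.01,.01,1,.1])
print(r.x.round(4),np.sqrt(np.mean(r.fun**2)),'bead',W(r.x)[4])
q=r.x;y=np.radians(q[2])
go([q[0],q[1],.15],q[2])
print('bread corner',atz(S,*cs((733,327)),0), tri(T,ct((213,92)),S,cs((720,243))))
# crate yaw fit
L2=np.array([[.14,.1,.05],[.14,-.1,.05],[-.14,-.1,.05],[-.14,.1,.05]])
f=lambda p:(p[0]*.7-.15,p[1]*.7-.15)
A=np.array([f(p) for p in[(547,258),(660,255),(674,404),(561,410)]]);B=np.array([f(p) for p in[(482,411),(503,508),(341,528),(333,420)]])
V=lambda q:Rotation.from_euler('z',q[2],degrees=True).apply(L2)+[q[0],q[1],0]
r=least_squares(lambda q:np.r_[(proj(T,V(q))-A).ravel(),(proj(S,V(q))-B).ravel()],[.515,-.345,-3],x_scale=[.01,.01,1]);print('crate',r.x,r.fun.round(1))
```

```text
[0.5979 0.3534 1.312  0.0082] 0.7457245400180101 bead [0.53591273 0.35202775 0.0618578 ]
t 7.15 tcp [0.4682 0.3479 0.1439] spin 0.8 deg = 0.21 units shift units [-6.48  0.13 -0.3 ] F [ 0.2  0.4 -0.1] gap 85.1
bread corner [0.65653083 0.35038409 0.        ] (array([0.64478821, 0.32485543, 0.08562505]), np.float64(0.002756253684647254))
crate [ 0.51330719 -0.34640453 -3.05451553] [ 3.5 -1.2 -0.4 -0.4  2.6  1.7  2.1 -1.2  0.3 -2.8  0.9 -2.7 -2.  -4.1
 -0.2  1.2]
```

Tin 1's lid is nearly shut (tin at 0.598, 0.353). Now pick it up by its side walls.

Emit:
send_rows:
  commands: "85 0 0 0 0.2;85 -1 0.13 0 0;85 -1 0 0 0;85 -1 0 0 0;85 -1 0 0 0;85 -1 0 0 0;85 -1 0 0 0;85 0 0 0 0;85 0 0 0 0"

```text
t: 7.9
tcp_pos: [0.5939, 0.3533, 0.1436]
tool_rot: [-0.01, 1.0, 0.0, 0.001]
force: [-0.8, -0.1, 0.2]
finger_gap: 0.995
gripper_force: 0.0
```

```bash
python3 -c "
from h import *
go([.59,.3532,.025],1.3)"
```

```text
t 7.90 tcp [0.5939 0.3533 0.1436] spin -0.2 deg = -0.04 units shift units [0.2  0.   5.93] F [-0.8 -0.1  0.2] gap 85.0
```

Emit:
send_rows:
  commands: "85 0.2 0 1 0;85 0 0 1 0;85 0 0 1 0;85 0 0 1 0;85 0 0 1 0;85 0 0 0.9 0;85 0 0 0 0;60 0 0 0 0;60 0 0 0 0;60 0 0 0 0;60 0 0 0 0;60 0 0 0 0;60 0 0 -0.5 0;60 0 0 -1 0;60 0 0 -1 0;60 0 0 -1 0;60 0 0 -1 0;60 0 0 -1 0;60 0 0 -1 0;60 0 0 0 0"
  grip_force: 30

```text
t: 9.57
tcp_pos: [0.5907, 0.3548, 0.1615]
tool_rot: [-0.011, 1.0, 0.002, 0.005]
force: [1.0, 0.2, -1.2]
finger_gap: 0.749
gripper_force: 34.4
```

```bash
python3 -c "
from h import *
go([.57,-.346,.16],-3)"
```

```text
t 9.57 tcp [0.5907 0.3548 0.1615] spin 4.3 deg = 1.07 units shift units [ -0.8  -35.05   0.07] F [ 1.   0.2 -1.2] gap 64.0
```

Emit:
send_rows:
  commands: "60 0 0 0 0.54;60 0 0 0 0.53;60 0 -0.5 0 0;60 0 -1 0 0;60 0 -1 0 0;60 0 -1 0 0;60 0 -1 0 0;60 0 -1 0 0;60 0 -1 0 0;60 0 -1 0 0;60 0 -1 0 0;60 0 -1 0 0;60 0 -1 0 0;60 0 -1 0 0;60 0 -1 0 0;60 0 -1 0 0;60 0 -1 0 0;60 0 -1 0 0;60 0 -1 0 0;60 0 -1 0 0;60 0 -1 0 0;60 0 -1 0 0"

```text
invalid input
```

Emit:
send_rows:
  commands: "60 0 -1 0 0;60 0 -1 0 0;60 0 -1 0 0;60 0 -1 0 0;60 0 -1 0 0;60 0 -1 0 0;60 0 -1 0 0;60 0 -1 0 0;60 0 -1 0 0;60 0 -1 0 0;60 0 -1 0 0;60 0 -1 0 0;60 -0.7 -1 0 0;60 0 -1 0 0;60 0 -1 0 0;60 0 -0.6 0 0;60 0 0 0 0"

```text
t: 10.98
tcp_pos: [0.6086, 0.0395, 0.1551]
tool_rot: [-0.01, 1.0, -0.0, -0.0]
force: [1.0, 0.4, -2.0]
finger_gap: 0.751
gripper_force: 34.4
```

```bash
python3 -c "
from h import *
go([.567,-.346,.035],-3)"
```

```text
t 10.98 tcp [0.6086 0.0395 0.1551] spin 4.1 deg = 1.02 units shift units [  1.07 -19.36   6.01] F [ 1.   0.4 -2. ] gap 64.1
```

First batch was refused (22 rows); the second ran and left the tin safely mid-way. Continue.

Emit:
send_rows:
  commands: "60 0 0 0 0.51;60 0 0 0 0.51;60 0.2 -1 0 0;60 0.2 -1 0 0;60 0.2 -1 0 0;60 0.2 -1 0 0;60 0.2 -1 0 0;60 0 -1 0 0;60 0 -1 0 0;60 0 -1 0 0;60 0 -1 0 0;60 0 -1 0 0;60 0 -1 0 0;60 0 -1 0 0;60 0 -1 0 0;60 0 -1 0 0;60 0 -1 0 0;60 0 -1 0 0;60 0 -1 0 0;60 0 -1 0 0"

```text
t: 12.65
tcp_pos: [0.5714, -0.3159, 0.1553]
tool_rot: [0.024, 1.0, 0.001, -0.0]
force: [0.2, 0.6, -2.7]
finger_gap: 0.748
gripper_force: 34.4
```

Emit:
send_rows:
  commands: "60 0 -1 0 0;60 0 -0.36 0 0;60 0 0 0 0;60 0 0 0 0"

```text
t: 12.98
tcp_pos: [0.5698, -0.3423, 0.1552]
tool_rot: [0.025, 1.0, 0.001, -0.0]
force: [-0.0, 0.5, -2.2]
finger_gap: 0.752
gripper_force: 34.4
```

Run:
```python
from h import *
go([.567,-.346,.031],-3)
f=lambda s,x,y,w,h,k:cv2.resize(np.array(s['pixels'])[y:y+h,x:x+w,::-1],(w*k,h*k),interpolation=cv2.INTER_CUBIC)
T=snap('top');S=snap('side')
cv2.imwrite('pics/k1.png',np.hstack([f(T,370,165,120,135,3),f(S,220,225,140,135,3)]))
```

```text
t 12.98 tcp [ 0.5698 -0.3423  0.1552] spin 0.2 deg = 0.05 units shift units [ 0.13 -0.19  6.21] F [-0.   0.5 -2.2] gap 64.2
```

View pics/k1.png

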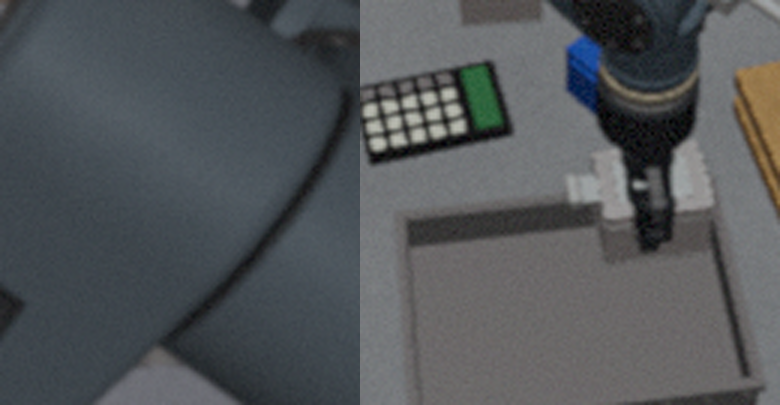

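Run:
```python
from h import *
import pickle
S=pickle.load(open('side0.pkl','rb'))
cs=lambda p:(220+(p[0]-360)/3-.35,225+p[1]/3-.35)
for n,p,z in[('rim out far-left',(397,215),.05),('rim out near-right',(764,386),.05),('floor in far-left',(408,247),.006),('floor in near-right',(742,378),.006)]: print(n,atz(S,*cs(p),z).round(3))
```

```text
rim out far-left [ 0.376 -0.243  0.05 ]
rim out near-right [ 0.651 -0.456  0.05 ]
floor in far-left [ 0.382 -0.248  0.006]
floor in near-right [ 0.645 -0.423  0.006]
```

Tin hangs level above the crate, crate centre about (0.513,-0.349). Lower and release.

Emit:
send_rows:
  commands: "60 0.13 -0.19 1 0;60 0 0 1 0;60 0 0 1 0;60 0 0 1 0;60 0 0 1 0;60 0 0 0.7 0;60 0 0 0.3 0;60 0 0 0.15 0;60 0 0 0.05 0;60 0 0 0 0;85 0 0 0 0;85 0 0 0 0;85 0 0 0 0;85 0 0 -1 0;85 0 0 -1 0;85 0 0 -1 0;85 0 0 -1 0;50 0 0 -0.5 0;50 0 0 0 0"

```text
t: 14.67
tcp_pos: [0.5687, -0.3489, 0.1249]
tool_rot: [0.025, 1.0, -0.002, 0.003]
force: [-1.1, -0.4, -0.3]
finger_gap: 0.739
gripper_force: 0.0
```

```bash
python3 -c "
from h import *
a=np.radians(-3); b=np.array([.567+.0075-.0615*np.cos(a),-.346-.062*np.sin(a)]);print(b)
go([*b,.062],-3)"
```

```text
[ 0.51308428 -0.34275517]
t 14.67 tcp [ 0.5687 -0.3489  0.1249] spin 0.2 deg = 0.05 units shift units [2.79 0.16 3.15] F [-1.1 -0.4 -0.3] gap 63.1
```

Emit:
send_rows:
  commands: "50 1 0.16 0 0;50 1 0 0 0;50 0.79 0 0 0;50 0 0 1 0;50 0 0 1 0;50 0 0 0.7 0;50 0 0 0.4 0;50 0 0 0 0;24 0 0 0 0;24 0 0 0 0;24 0 0 0 0;24 0 0 0 0;24 0 0 0 0"
  grip_force: 20

```text
t: 15.75
tcp_pos: [0.512, -0.342, 0.0606]
tool_rot: [0.025, 1.0, -0.001, 0.001]
force: [-0.4, -1.5, 0.4]
finger_gap: 0.281
gripper_force: 1.8
```

Emit:
send_rows:
  commands: "24 -0.05 0 -0.52 0;24 -0.1 0 -0.51 0;24 -0.16 0 -0.5 0;24 -0.2 0 -0.47 0;24 -0.25 0 -0.46 0;24 -0.29 0 -0.43 0;24 -0.33 0 -0.4 0;24 0 0 0 0;24 0 0 0 0;24 0 0 0 0"

```text
t: 16.58
tcp_pos: [0.539, -0.343, 0.1254]
tool_rot: [0.024, 1.0, -0.0, -0.0]
force: [-0.8, 0.2, 0.6]
finger_gap: 0.284
gripper_force: 1.7
```

Emit:
send_rows:
  commands: "30 0 0 0 0;40 0 0 0 0;50 0 0 0 0;50 0 0 0 0;50 0 0 -1 0;50 0 0 -1 0;50 0 0 -1 -1;50 0 0 -1 -1;50 0 0 0 -1;50 0 0 0 -0.95;50 0 0 0 0"

```text
t: 17.5
tcp_pos: [0.539, -0.3428, 0.2059]
tool_rot: [-0.114, 0.994, -0.0, 0.0]
force: [-0.6, -0.1, 0.0]
finger_gap: 0.584
gripper_force: 0.0
```

```bash
python3 -c "
from h import *
go([.4697,.1898,.16],12.7)"
```

```text
t 17.50 tcp [ 0.539  -0.3428  0.2059] spin 0.3 deg = 0.09 units shift units [-2.47 26.74  2.3 ] F [-0.6 -0.1  0. ] gap 49.9
```

Emit:
send_rows:
  commands: "50 -0.1 1 0 0.09;50 -0.1 1 0 0;50 -0.1 1 0 0;50 -0.1 1 0 0;50 -0.1 1 0 0;50 -0.1 1 0 0;50 -0.1 1 0 0;50 -0.1 1 0 0;50 -0.1 1 0 0;50 -0.1 1 0 0;50 -0.1 1 0 0;50 -0.1 1 0 0;50 -0.1 1 0 0;50 -0.1 1 0 0;50 -0.1 1 0 0;50 -0.1 1 0 0;50 -0.1 1 0 0;50 -0.1 1 0 0;50 -0.1 1 0 0;50 -0.1 1 0 0"

```text
t: 19.17
tcp_pos: [0.49, 0.0571, 0.2052]
tool_rot: [-0.109, 0.994, 0.0, -0.0]
force: [-0.1, 0.6, -0.4]
finger_gap: 0.586
gripper_force: 0.0
```

Emit:
send_rows:
  commands: "50 -0.1 1 0.3 0;50 -0.1 1 0.3 0;50 -0.1 1 0.3 0;50 -0.1 1 0.3 0;50 -0.1 1 0.3 0;50 0 1 0.3 0;50 0 0.74 0.3 0;50 0 0 0 0;50 0 0 0 0"

```text
t: 19.92
tcp_pos: [0.4702, 0.1903, 0.163]
tool_rot: [-0.11, 0.994, -0.0, -0.001]
force: [0.5, -0.2, -0.4]
finger_gap: 0.586
gripper_force: 0.0
```

Run:
```python
from h import *
go([.4697,.1898,.056],12.7)
# crate lid check: two views, saved only
f=lambda s,x,y,w,h,k:cv2.resize(np.array(s['pixels'])[y:y+h,x:x+w,::-1],(w*k,h*k),interpolation=cv2.INTER_CUBIC)
T=snap('top');S=snap('side')
cv2.imwrite('pics/k2.png',np.hstack([f(T,370,165,120,135,3),f(S,220,225,140,135,3)]))
```

```text
t 19.92 tcp [0.4702 0.1903 0.163 ] spin -0.0 deg = -0.01 units shift units [ 0.03 -0.02  5.35] F [ 0.5 -0.2 -0.4] gap 50.0
```

Emit:
send_rows:
  commands: "50 0 0 1 0;50 0 0 1 0;50 0 0 1 0;50 0 0 1 0;50 0 0 0.8 0;50 0 0 0.5 0;50 0 0 0 0;24 0 0 0 0;24 0 0 0 0;24 0 0 0 0;24 0 0 0 0;24 0 0 0 0"

```text
t: 21.02
tcp_pos: [0.4716, 0.19, 0.0583]
tool_rot: [-0.11, 0.994, 0.0, 0.001]
force: [0.9, -0.3, 0.9]
finger_gap: 0.278
gripper_force: 2.3
```

Emit:
send_rows:
  commands: "24 -0.05 0 -0.52 0;24 -0.1 0 -0.51 0;24 -0.16 0 -0.5 0;24 -0.2 0 -0.47 0;24 -0.25 0 -0.46 0;24 0 0 0 0;24 0 0 0 0"

```text
t: 21.6
tcp_pos: [0.4861, 0.1934, 0.1073]
tool_rot: [-0.11, 0.994, 0.0, 0.001]
force: [0.4, 0.5, -0.5]
finger_gap: 0.283
gripper_force: 0.6
```

Emit:
send_rows:
  commands: "35 0 0 0 0;45 0 0 0 0;45 0 0 0 0;45 0 0 0 0;45 0 0 0 0;45 0 0 0 0;24 0 0 0 0;24 0 0 0 0;24 0 0 0 0;24 0 0 0 0;24 0 0 0 0"

```text
t: 22.52
tcp_pos: [0.4856, 0.1932, 0.1067]
tool_rot: [-0.11, 0.994, -0.0, -0.0]
force: [0.8, -0.4, 0.3]
finger_gap: 0.278
gripper_force: 0.0
```

Emit:
send_rows:
  commands: "45 0 0 -1 0;45 0 0 -1 0;45 0.5 0 -1 0;45 1 0 -1 0;45 1 0 0 0;45 0 0 0 0"

```text
t: 23.02
tcp_pos: [0.4327, 0.1818, 0.1874]
tool_rot: [-0.11, 0.994, -0.0, -0.002]
force: [-1.0, 0.4, -1.0]
finger_gap: 0.528
gripper_force: 0.0
```

```bash
cat > diff.py <<'E'
from h import *
import pickle,sys
x,y,w,h=map(int,sys.argv[1:5])
S0=np.array(pickle.load(open('side0.pkl','rb'))['pixels']);S=snap('side',sys.argv[5]);S1=np.array(S['pixels'])
g=lambda a:cv2.GaussianBlur(cv2.cvtColor(a,cv2.COLOR_RGB2GRAY),(0,0),1).astype(np.float32)
A,B=g(S0),g(S1)
d=np.abs(A-B)[y:y+h,x:x+w];print('mean diff',d.mean(),'max',d.max());print(cv2.resize(d,(12,10),interpolation=cv2.INTER_AREA).astype(int))
m=cv2.matchTemplate(B,A[y:y+h,x:x+w],cv2.TM_CCOEFF_NORMED);_,v,_,l=cv2.minMaxLoc(m);print('match',v,l,'vs',(x,y))
E
python3 diff.py 240 160 48 42 s2.png
```

```text
mean diff 2.8794644 max 35.0
[[ 0  1  1  1  2 21 28 25 23 18 13  5]
 [ 1  1  1  2  0  3  2  2  1  1  1  1]
 [ 1  0  1  3  1  2  1  0  0  1  0  1]
 [ 2  0  1  1  2  2  2  3  3  4  1  1]
 [ 1  3  3  3  4  4  2  4  4  4  2  1]
 [ 1  1  1  3  4  3  1  1  1  1  3  2]
 [ 1  1  2  1  1  1  1  0  0  0  2  1]
 [ 1  1  2  2  2  0  2  1  3  0  0  0]
 [ 1  1  1  1  2  1  0  1  1  0  0  0]
 [ 1  1  1  2  1  1  1  1  1  1  1  1]]
match 0.964705228805542 (240, 160) vs (240, 160)
```

```bash
python3 -c "
from h import *
go([.4697,.1898,.056],12.7)"
```

```text
t 23.07 tcp [0.435  0.1821 0.1871] spin -0.1 deg = -0.02 units shift units [-1.78 -0.01  6.56] F [0.5 0.7 0.8] gap 45.2
```

Emit:
send_rows:
  commands: "50 -0.9 0 0 0;50 -0.88 0 1 0;50 0 0 1 0;50 0 0 1 0;50 0 0 1 0;50 0 0 1 0;50 0 0 0.8 0;50 0 0 0.6 0;50 0 0 0.1 0;23.8 0 0 0 0;23.8 0 0 0 0;23.8 0 0 0 0;23.8 0 0 0 0;23.8 0 0 0 0"

```text
t: 24.23
tcp_pos: [0.4725, 0.1903, 0.0575]
tool_rot: [-0.11, 0.994, 0.0, 0.001]
force: [-0.1, 0.6, -1.0]
finger_gap: 0.277
gripper_force: 3.8
```

Emit:
send_rows:
  commands: "23.8 -0.05 0 -0.52 0;23.8 -0.1 0 -0.51 0;23.8 -0.16 0 -0.5 0;23.8 -0.2 0 -0.47 0;23.8 -0.25 0 -0.46 0;23.8 -0.29 0 -0.43 0;23.8 -0.33 0 -0.4 0;23.8 0 0 0 0;23.8 0 0 0 0"

```text
t: 24.98
tcp_pos: [0.4987, 0.1962, 0.1232]
tool_rot: [-0.11, 0.994, 0.0, 0.001]
force: [0.2, 0.2, 0.3]
finger_gap: 0.276
gripper_force: 3.8
```

```bash
python3 diff.py 240 160 48 42 s2b.png
```

```text
mean diff 10.400794 max 87.0
[[ 1  3  7 39 74 24 38 29 22 20 14  6]
 [ 1  2  2 17 48 12 15 12  9  3  3  2]
 [ 2  2  4 10 14 16 40 45 29 10  2  3]
 [ 3  6 16 12  6  2  5 17 29 26  7  2]
 [ 3  9 33 18 15 16 25 35 38 26  6  2]
 [ 3  4  4 17 39 35 21 12  3  2  7  2]
 [ 3  2  1  2  6  3  2  2  2  1  5  2]
 [ 2  2  2  6  2  2  2  1  1  1  2  2]
 [ 2  3  3  3  2  1  1  2  2  2  2  2]
 [ 2  1  2  3  2  2  2  2  2  2  2  1]]
match 0.8457862734794617 (241, 199) vs (240, 160)
```

Emit:
send_rows:
  commands: "35 0 0 0 0;45 0 0 0 0;45 0 0 0 0;45 0 0 0 0;45 0 0 0 0;45 0 0 0 0"

```text
t: 25.53
tcp_pos: [0.4984, 0.1961, 0.1223]
tool_rot: [-0.11, 0.994, -0.0, -0.0]
force: [-0.5, 0.3, 0.1]
finger_gap: 0.525
gripper_force: 0.0
```

```bash
python3 diff.py 240 160 48 42 s2c.png;  python3 -c "
from h import *
go([.4697,.1898,.056],12.7)"
```

```text
mean diff 6.0099206 max 83.0
[[ 1  3  3 19 74 31 23 25 23 20 14  5]
 [ 1  3  2 11 66 28  3  4  1  2  3  2]
 [ 1  3  3  3 14  5  2  2  1  1  2  3]
 [ 3  3  2  3  5  3  4  3  5  7  2  2]
 [ 3  9  5  7  7  5  4  4  4  5  6  2]
 [ 2  3  2  7  9  5  1  1  2  2  6  2]
 [ 2  2  1  2  4  3  2  1  2  3  5  2]
 [ 1  2  3  5  3  2  2  2  1  1  3  2]
 [ 2  3  3  2  3  1  1  2  2  2  2  2]
 [ 2  2  2  3  2  2  2  2  2  2  3  2]]
match 0.8583697080612183 (239, 161) vs (240, 160)
t 25.58 tcp [0.4984 0.1961 0.1224] spin -0.1 deg = -0.02 units shift units [1.47 0.01 3.32] F [-0.1 -0.1 -0.8] gap 44.6
```

Tin 2's lid dropped shut on release, so it is good. Regrasp and swing it past upright.

Emit:
send_rows:
  commands: "50 0.8 0 0 0;50 0.67 0 0.4 0;50 0 0 1 0;50 0 0 1 0;50 0 0 0.7 0;50 0 0 0.25 0;50 0 0 0 0;23.8 0 0 0 0;23.8 0 0 0 0;23.8 0 0 0 0;23.8 0 0 0 0;23.8 0 0 0 0"

```text
t: 26.58
tcp_pos: [0.4705, 0.1898, 0.0562]
tool_rot: [-0.11, 0.994, 0.0, 0.001]
force: [1.0, 0.4, 1.4]
finger_gap: 0.278
gripper_force: 3.9
```

Emit:
send_rows:
  commands: "23.8 -0.05 0 -0.52 0;23.8 -0.1 0 -0.51 0;23.8 -0.16 0 -0.5 0;23.8 -0.2 0 -0.47 0;23.8 -0.25 0 -0.46 0;23.8 -0.29 0 -0.43 0;23.8 -0.33 0 -0.4 0;23.8 -0.38 0 -0.36 0;23.8 -0.4 0 -0.33 0;23.8 -0.44 0 -0.28 0;23.8 -0.46 0 -0.24 0;23.8 -0.49 0 -0.19 0;23.8 -0.5 0 -0.14 0;23.8 -0.51 0 -0.09 0;23.8 -0.52 0 -0.03 0;23.8 -0.52 0 0.01 0;23.8 -0.52 0 0.07 0;23.8 -0.25 0 0.05 0;23.8 0 0 0 0;23.8 0 0 0 0"

```text
t: 28.25
tcp_pos: [0.5942, 0.2175, 0.1521]
tool_rot: [-0.11, 0.994, -0.0, 0.0]
force: [0.6, 0.6, 0.5]
finger_gap: 0.278
gripper_force: 3.7
```

Emit:
send_rows:
  commands: "35 0 0 0 0;45 0 0 0 0;50 0 0 0 0;50 0 0 0 0;50 0 0 -1 0;50 0 0 -1 0;50 1 0 0 0;50 1 0 0 0"

```text
t: 28.92
tcp_pos: [0.5565, 0.2089, 0.1935]
tool_rot: [-0.11, 0.994, 0.0, 0.002]
force: [-0.8, -0.0, -0.5]
finger_gap: 0.585
gripper_force: 0.0
```

```bash
python3 diff.py 240 150 62 52 s2d.png;  python3 -c "
from h import *
go([.4464,.0422,.15],-4.8)"
```

```text
mean diff 7.341501 max 54.0
[[ 1  0  1 15 29 30 31 21 12  4  3  1]
 [ 0  1  1  7 33 34 33 16 11 11  1  1]
 [ 1  1  1  2 19 20 17  9 10 14  0  1]
 [ 0  1  6 13 15 13  8  6 17  6  1  1]
 [ 1  6 10  6  1  1  4  3 17  2  0  1]
 [ 1 21 24 14 16 26 34 23  4  1  1  0]
 [ 1  2 10 33 23 10  3  3  3  2  1  1]
 [ 1  1  2  1  1  1  1  1  1  0  1  1]
 [ 0  1  3  5  0  0  1  1  0  1  0  1]
 [ 0  0  1  1  1  1  1  1  1  0  0  1]]
match 0.8160413503646851 (240, 152) vs (240, 150)
t 28.97 tcp [0.5497 0.2081 0.1921] spin 17.5 deg = 4.37 units shift units [ 4.45 -8.7   2.11] F [-4.4 -1.5 -1.4] gap 50.1
```

Emit:
send_rows:
  commands: "50 0 0 0 0.88;50 0 0 0 0.87;50 0 0 0 0.87;50 0 0 0 0.87;50 0 0 0 0.88;50 0.5 -0.97 0 0;50 0.5 -0.97 0.1 0;50 0.5 -0.97 0.3 0;50 0.5 -0.97 0.3 0;50 0.5 -0.97 0.3 0;50 0.5 -0.97 0.3 0;50 0.5 -0.97 0.3 0;50 0.5 -0.97 0.3 0;50 0.45 -0.94 0.2 0;50 0 0 0 0;50 0 0 0 0"

```text
t: 30.3
tcp_pos: [0.4514, 0.0425, 0.1499]
tool_rot: [0.043, 0.999, 0.0, -0.0]
force: [1.1, 0.2, -0.3]
finger_gap: 0.582
gripper_force: 0.0
```

```bash
python3 -c "
from h import *
go([.4467,.0422,.056],-4.8)"; python3 diff.py 240 150 62 52 s2d.png
```

```text
t 30.30 tcp [0.4514 0.0425 0.1499] spin -0.2 deg = -0.05 units shift units [ 0.23 -0.03  4.7 ] F [ 1.1  0.2 -0.3] gap 49.7
mean diff 21.207195 max 112.0
[[35 47 70 29 34 35 35 25 15  7  7  3]
 [66 84 84 26 38 38 38 19 15  9  5  5]
 [67 85 64  9 22 22 17  8  7 10  5  6]
 [61 75 17 10 10  9  5  4 13  7  5  5]
 [54 69 16  8  5  6  9  5 13  4  6  5]
 [36 79 33 20 22 31 39 28  6  5  5  5]
 [55 56 17 38 27 14  6  7  8  5  6  5]
 [62 63  3  5  4  4  3  5  6  5  6  5]
 [47 58  4  3  3  3  3  5  5  6  5  4]
 [19 32  5  4  5  5  5  5  5  5  5  5]]
match 0.5669674277305603 (239, 189) vs (240, 150)
```

Emit:
send_rows:
  commands: "50 0.23 0 1 0;50 0 0 1 0;50 0 0 1 0;50 0 0 0.8 0;50 0 0 0.6 0;50 0 0 0.3 0;50 0 0 0 0;23.8 0 0 0 0;23.8 0 0 0 0;23.8 0 0 0 0;23.8 0 0 0 0;23.8 0 0 0 0"

```text
t: 31.35
tcp_pos: [0.4478, 0.0433, 0.0566]
tool_rot: [0.042, 0.999, -0.0, 0.001]
force: [0.4, 0.2, 1.6]
finger_gap: 0.28
gripper_force: 5.2
```

Emit:
send_rows:
  commands: "23.8 -0.05 0 -0.52 0;23.8 -0.1 0 -0.51 0;23.8 -0.16 0 -0.5 0;23.8 -0.2 0 -0.47 0;23.8 -0.25 0 -0.46 0;23.8 -0.29 0 -0.43 0;23.8 0 0 0 0;23.8 0 0 0 0"

```text
t: 32.02
tcp_pos: [0.4679, 0.0415, 0.1141]
tool_rot: [0.042, 0.999, -0.0, 0.0]
force: [-0.5, -0.7, -0.1]
finger_gap: 0.279
gripper_force: 3.8
```

```bash
python3 diff.py 240 196 48 42 s3a.png
```

```text
mean diff 12.715278 max 87.0
[[ 5 11 73 70 18 24 20 12  9  6  6  6]
 [ 6  5 51 62 13 19 18 16 12  6  6  5]
 [ 5  4 14 29 17 13  9  5  5  3  7  6]
 [ 4 14 14 16 15 33 34 24 11  3  6  6]
 [ 5 11 11 14 10  8 16 24 29 21  7  6]
 [ 6  7  8 25 36 33 31 33 32 18  6  6]
 [ 6  5  5  7 10  8  7  6  6  6  9  6]
 [ 5  5  5  2  4  4  3  4  5  6  8  5]
 [ 6  5  5  3  7  6  7  7  7  7  7  5]
 [ 6  6  5  6  6  7  7  6  7  6  6  6]]
match 0.7214035391807556 (286, 306) vs (240, 196)
```

Emit:
send_rows:
  commands: "35 0 0 0 0;45 0 0 0 0;45 0 0 0 0;45 0 0 0 0;45 0 0 0 0;45 0 0 0 0"

```text
t: 32.57
tcp_pos: [0.468, 0.0416, 0.1135]
tool_rot: [0.042, 0.999, 0.0, -0.0]
force: [0.0, 0.0, -0.4]
finger_gap: 0.525
gripper_force: 0.0
```

```bash
python3 diff.py 240 196 48 42 s3b.png; python3 -c "
from h import *
go([.4467,.0422,.056],-4.8)"
```

```text
mean diff 9.493551 max 97.0
[[ 5 12 72 70 13  5  5  6  7  6  5  6]
 [ 6  8 63 71 11  9  6  7 10  6  5  5]
 [ 6  7 34 58  8  9  9  9  7  8  8  6]
 [ 8 11  9  8  8  7  7  7  8  7  4  6]
 [ 6  4  5  7  4  3  4 12  8  3  6  6]
 [ 5  6  4  5  6  4  5  3  7  5  9  6]
 [ 6  6  5  2  5  4  4  4  5  6  9  6]
 [ 6  5  5  2  5  4  4  4  5  6  8  6]
 [ 6  6  5  2  7  7  8  7  7  7  7  5]
 [ 6  6  5  6  7  7  7  6  6  5  7  6]]
match 0.7641062140464783 (240, 196) vs (240, 196)
t 32.62 tcp [0.468  0.0416 0.1136] spin -0.1 deg = -0.01 units shift units [ 1.06 -0.06  2.88] F [0.1 0.8 0.2] gap 45.2
```

Tin 3's lid also dropped shut, so it is good. Open it right back.

Emit:
send_rows:
  commands: "50 0.6 0 0 0;50 0.46 0 0.2 0;50 0 0 1 0;50 0 0 0.9 0;50 0 0 0.55 0;50 0 0 0.25 0;50 0 0 0 0;23.8 0 0 0 0;23.8 0 0 0 0;23.8 0 0 0 0;23.8 0 0 0 0;23.8 0 0 0 0"

```text
t: 33.62
tcp_pos: [0.4474, 0.0433, 0.0563]
tool_rot: [0.042, 0.999, -0.0, 0.001]
force: [1.4, -0.1, 1.3]
finger_gap: 0.283
gripper_force: 3.9
```

Emit:
send_rows:
  commands: "23.8 -0.05 0 -0.52 0;23.8 -0.1 0 -0.51 0;23.8 -0.16 0 -0.5 0;23.8 -0.2 0 -0.47 0;23.8 -0.25 0 -0.46 0;23.8 -0.29 0 -0.43 0;23.8 -0.33 0 -0.4 0;23.8 -0.38 0 -0.36 0;23.8 -0.4 0 -0.33 0;23.8 -0.44 0 -0.28 0;23.8 -0.46 0 -0.24 0;23.8 -0.49 0 -0.19 0;23.8 -0.5 0 -0.14 0;23.8 -0.51 0 -0.09 0;23.8 -0.52 0 -0.03 0;23.8 -0.52 0 0.01 0;23.8 -0.52 0 0.07 0;23.8 -0.25 0 0.05 0;23.8 0 0 0 0;23.8 0 0 0 0"

```text
t: 35.28
tcp_pos: [0.574, 0.0325, 0.1523]
tool_rot: [0.042, 0.999, -0.0, 0.0]
force: [0.5, -0.5, 1.1]
finger_gap: 0.281
gripper_force: 3.8
```

Emit:
send_rows:
  commands: "35 0 0 0 0;45 0 0 0 0;50 0 0 0 0;50 0 0 0 0;50 0 0 -1 0;50 0 0 -1 0;50 0 0 -1 0;50 0 0 -1 0;50 1 0 0 0;50 1 0 0 0;50 1 0 0 0;50 1 0 0 0;50 1 0 0 0;50 1 0 0 0;50 0 0 0 0"

```text
t: 36.53
tcp_pos: [0.4491, 0.0437, 0.2317]
tool_rot: [0.042, 0.999, 0.0, -0.003]
force: [-0.9, -1.1, -1.0]
finger_gap: 0.584
gripper_force: 0.0
```

Run:
```python
from h import *
go([.4,0,.25],0)
f=lambda s,x,y,w,h,k:cv2.resize(np.array(s['pixels'])[y:y+h,x:x+w,::-1],(w*k,h*k),interpolation=cv2.INTER_CUBIC)
S=snap('side')
cv2.imwrite('pics/e1.png',f(S,200,120,200,150*1,4))
cv2.imwrite('pics/e1.png',np.hstack([f(S,228,140,130,150,3),f(S,228,230,130,150,3)]))
```

```text
t 36.53 tcp [0.4491 0.0437 0.2317] spin -4.8 deg = -1.21 units shift units [ 2.46 -2.18 -0.92] F [-0.9 -1.1 -1. ] gap 49.9
```

View pics/e1.png

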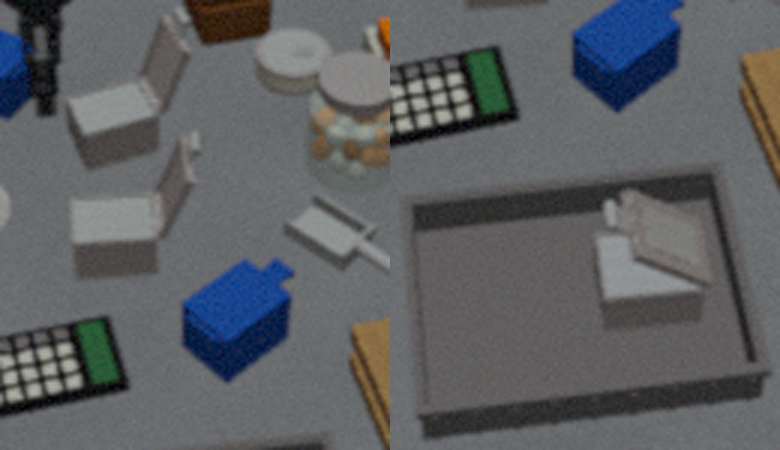

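Both good tins stand in place with their lids leaning back (hinges near (160,105) and (160,230)). The stiff tin is upright in the crate at about (650,290) with its lid ajar around 40°. Nothing else visible has moved.

```bash
python3 -c "
from h import *
print(sign_off())"
```

```text
the job is handed in; nothing more can be done
None
```

The job is handed in: the left-hand tin was stiff and now stands upright in the crate with its lid ajar about 40°, while the other two dropped freely and stand in place with lids laid right back. The stiff tin slid about 26 mm when first lifted, but no other object was seen to move.

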